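# Put the returned one-inch fittings back in the stock tray

## Task

Fittings have come back to the plumbing counter: put the four one-inch ones (the ball valve, the tee and both sockets) back into the blue-fronted stock tray, each in the compartment that already holds one of its own kind, standing flat on the tray floor the same way up as it stands now. Set them down gently rather than dropping them, do not shove the fittings already in the tray, and leave the smaller half-inch tee and socket where they are on the counter.

Things in the scene. Friction and masses are not known exactly. Their poses are not given: they have to be found in the camera images.
- tray: Fixed open stock tray, white, blue front board facing the robot: 202 (x) by 356 (y) mm, walls 30 high, floor 6 thick. Two dividers make three compartments, each 190 (x) by 112 (y) mm inside, centred at y = -117, 0, +117 mm (walls 5 thick). Each has one stock fitting at its back (x about +60); which kind stands where varies. Origin: centre of underside, x away from the blue front, z up.
- valve: One-inch ball valve on the counter, handle up: brass body 74 mm long (its x), 42 wide (its y), 42 high, octagonal ends; yellow T-handle along x on top, 70 long, 24 wide at the hub, top at 68 mm. 0.5 kg. Origin: centre of underside, z up. Can be gripped across the body (along y), fingers beside the handle. Goes with stock_valve.
- tee: One-inch brass pipe tee standing branch up: run 76 mm long (its x), 42 wide (its y), branch 42 across, open top 59 mm above the underside. 0.34 kg. Origin: centre of underside, z up. Can be gripped across the run (along y) at its middle, fingers beside the branch. Goes with stock_tee.
- socket_a: Plain round brass pipe socket (coupling), one-inch size: a short open tube standing on end, 42 mm in diameter, 50 mm high, about 0.2 kg. Origin at the centre of its underside, z up along its axis; its yaw means nothing. One of two alike on the counter, to go with stock_socket.
- socket_b: Plain round brass pipe socket (coupling), one-inch size: a short open tube standing on end, 42 mm in diameter, 50 mm high, about 0.2 kg. Origin at the centre of its underside, z up along its axis; its yaw means nothing. The other of the two, to go with stock_socket.
- small_tee: Half-inch brass tee standing branch up on the counter, the same shape as the one-inch tee but smaller: run 49 mm long, 27 mm wide, 38 mm high. Does not belong in this tray. Origin at the centre of the underside.
- small_socket: Half-inch brass socket standing on the counter, the same shape as the one-inch sockets but smaller: 27 mm in diameter, 32 mm high. Does not belong in this tray. Origin at the centre of the underside.
- stock_valve: One-inch ball valve, the same as valve, already standing loose at the back of its compartment of the tray, its length across the compartment. It marks the valves' compartment. Origin at the centre of its underside.
- stock_tee: One-inch tee, the same as tee, already standing loose, branch up, at the back of its compartment, its run across the compartment. It marks the tees' compartment. Origin at the centre of its underside.
- stock_socket: One-inch socket, the same as socket_a, already standing loose at the back of its compartment. It marks the sockets' compartment. Origin at the centre of its underside.
There are look-alikes about, which are no part of the job. What is shaped like the valve but green or turquoise is not meant.

How it is judged:
At the end, for the whole second after the job is handed in: The four one-inch fittings stand at rest on the tray floor (within 4 mm, upright within 0.12 rad), each in its stock mate's compartment (centre within 50 mm of its middle across, 85 mm along); the stock and half-inch fittings are upright and within 20 mm of where they began (((y of valve in the frame of tray between -0.167 and -0.067 m and y of stock_valve in the frame of tray between -0.167 and -0.067 m) or (y of valve in the frame of tray between -0.05 and 0.05 m and y of stock_valve in the frame of tray between -0.05 and 0.05 m) or (y of valve in the frame of tray between 0.067 and 0.167 m and y of stock_valve in the frame of tray between 0.067 and 0.167 m)) and x of valve in the frame of tray between -0.085 and 0.085 m and z of valve in the frame of tray between 0.002 and 0.01 m and angle between each of valve, tee, socket_a, socket_b, stock_valve, stock_tee, stock_socket, small_tee, small_socket's own z axis and vertical below 0.12 rad and linear speed of each of valve, tee, socket_a, socket_b, stock_valve, stock_tee, stock_socket, small_tee, small_socket below 0.02 m/s and ((y of tee in the frame of tray between -0.167 and -0.067 m and y of stock_tee in the frame of tray between -0.167 and -0.067 m) or (y of tee in the frame of tray between -0.05 and 0.05 m and y of stock_tee in the frame of tray between -0.05 and 0.05 m) or (y of tee in the frame of tray between 0.067 and 0.167 m and y of stock_tee in the frame of tray between 0.067 and 0.167 m)) and x of tee in the frame of tray between -0.085 and 0.085 m and z of tee in the frame of tray between 0.002 and 0.01 m and ((y of socket_a in the frame of tray between -0.167 and -0.067 m and y of stock_socket in the frame of tray between -0.167 and -0.067 m) or (y of socket_a in the frame of tray between -0.05 and 0.05 m and y of stock_socket in the frame of tray between -0.05 and 0.05 m) or (y of socket_a in the frame of tray between 0.067 and 0.167 m and y of stock_socket in the frame of tray between 0.067 and 0.167 m)) and x of socket_a in the frame of tray between -0.085 and 0.085 m and z of socket_a in the frame of tray between 0.002 and 0.01 m and ((y of socket_b in the frame of tray between -0.167 and -0.067 m and y of stock_socket in the frame of tray between -0.167 and -0.067 m) or (y of socket_b in the frame of tray between -0.05 and 0.05 m and y of stock_socket in the frame of tray between -0.05 and 0.05 m) or (y of socket_b in the frame of tray between 0.067 and 0.167 m and y of stock_socket in the frame of tray between 0.067 and 0.167 m)) and x of socket_b in the frame of tray between -0.085 and 0.085 m and z of socket_b in the frame of tray between 0.002 and 0.01 m and distance of each of stock_valve, stock_tee, stock_socket, small_tee, small_socket from where it was at the start of the episode below 0.02 m); the robot touches nothing.
It fails at once if a half-inch fitting, which is to be left where it lies, is pushed or carried more than 20 mm (distance of any of small_tee, small_socket from where it was at the start of the episode above 0.02 m).
It fails at once if a fitting already standing in the tray is pushed or carried more than 20 mm (distance of any of stock_valve, stock_tee, stock_socket from where it was at the start of the episode above 0.02 m).
It fails at once if a one-inch fitting is dropped or thrown (moves faster than 0.5 m/s, a fall of some 13 mm, while the fingers do not touch it) ((linear speed of valve above 0.5 m/s and contact force between the fingers and valve below 0.05 N) or (linear speed of tee above 0.5 m/s and contact force between the fingers and tee below 0.05 N) or (linear speed of socket_a above 0.5 m/s and contact force between the fingers and socket_a below 0.05 N) or (linear speed of socket_b above 0.5 m/s and contact force between the fingers and socket_b below 0.05 N)).
It also fails if it takes over 112 s, if anything falls off the work surface, if the arm or the gripper's body presses on something with over 40 N, if the wrist force passes 120 N, or if a joint passes its speed limit or range.

## Robot

A 7-joint arm with a two-finger parallel gripper is mounted at the origin on the work surface. World frame = base frame: x ahead of the robot, y to its left, z up, the work surface at z = 0. Lengths are in m, angles in rad, forces in N, time in s.
With the tool pointing down it reaches from about 0.4 to 0.85 m from the base axis. Payload 10.4 kg.
Tool frame: the origin (TCP) lies at the very end of the fingers, on their centre line; the grasp point (between the pads) lies 19 mm behind it; z points along the fingers, y is the line along which they close (so a half turn about z gives the same grasp; the last joint's range is limited). The gripper opens to 87 mm and grips with 3 to 60 N. Pads are 19 mm wide; open, the fingers measure 117 mm over their backs; the gripper's body (75 mm by 190 mm) begins 51 mm behind the grasp point.
Start: joints at [1.248, 0.332, -0.065, 1.46, 0.022, 1.35, -0.088], TCP at [0.185, -0.597, 0.223] pointing down, gripper open.
Joint ranges: [-2.6, 2.6], [-0.5, 2.12], [-1.47, 1.34], [0.16, 2.42], [-1.27, 4.41], [0.06, 2.06], [-2.6, 2.6]. Speed limits (rad/s): [2.22, 2.22, 2.79, 2.79, 3.14, 3.14, 3.14].

## Interface

Orientations are given as a unit quaternion [x, y, z, w].
In Python, from bench import r gives the robot as it stands.
- The arm moves only by the shell command python3 -m crank 'ROWS' [FORCE]. ROWS is JSON, a list that holds one entry, the list of rows, each a list of 5 numbers: the shift along the tool's x, y, z in mm, then the turn about the tool's z in degrees, then the opening, from -1 (shut) to 1 (fully open). A call has 1 to 20 rows; each row is the pose to reach, as a shift and turn from the pose commanded when the call began, along the tool's axes at that moment; what a row does not reach only later rows make up. A row lasts 1/10 s, in which the tool goes at most 50 mm and 8.59 degrees, less where a joint would pass 70% of its speed; a pose out of reach is approached as far as the arm can. A call with a gripper value outside its range is refused whole. The fingers move at their own pace and stop on an object; FORCE is the grip in N (left out, the last holds). Time passes only in rows, so rows that repeat a pose let the fingers close. It gives the time, the measured TCP pose, the force, the opening and the grip force at its end, in the units of the state.
- r.read_state(): the state, without advancing time (a new reading comes with each control period).
- r.camera(name): name is "side" or "top"; returns a dict with "image" (384x512x3 uint8, red, green, blue), "vfov" (degrees; the focal length in pixels is half the picture's height over the tangent of half this angle, whatever the lens; pixels are square), "cx", "cy" (the principal point, pixels), "k1" (the pictures are not rectified: a ray, as slopes to the right and down, at radius r is drawn at 1 + k1 r^2 times it, then the intrinsics apply), "eye" and "attitude" of the camera in the world. Camera axes: x right, y down, z forward; pixel columns grow to the right and rows downward; lengths in m; the calibration is good to about 2 mm. A picture is of the moment at which its call begins. There is no depth.
- r.close_job(): hands the job in; it is judged then, once.
The state is a dict: "time": time; "joint_positions": joint angles; "joint_vel": joint speeds; "joint_torque": joint torques, N m; "ee_pos": TCP position; "eef_rot": TCP orientation; "ft_force": force on the tool from outside, world axes, zero at the start; "torque": the same for the moment, N m; "width": finger opening in m; "grip_force": force on a finger pad.
Only numpy, scipy, OpenCV 4.12 (cv2) and the standard library are available. Lean on these libraries where they do the work, as an engineer would, in place of code of your own. Each camera call takes 0.05 s, during which the arm holds its last target. There are 200 camera calls.

## Working session

There is one attempt and no reset: what is moved stays moved. The work goes in short steps, Python scripts to look and compute and a shell command to move; the robot and the scene stay as the last step left them, time stands still between calls to the robot, and variables do not carry over. Pictures are saved under pics/ and viewed, at most 14 in all, crops included, and the job is handed in when it is done.

```bash
mkdir -p pics
cat > h.py <<'E'
import numpy as np, cv2
from scipy.spatial.transform import Rotation as R
from bench import r
def cam(n):
    c=r.camera(n); im=c["image"]; return c,im
def K(c):
    f=c["image"].shape[0]/2/np.tan(np.radians(c["vfov"])/2)
    return np.array([[f,0,c["cx"]],[0,f,c["cy"]],[0,0,1.]])
def rot(c):
    a=np.array(c["attitude"]); return a if a.shape==(3,3) else R.from_quat(a).as_matrix()
def ray(c,px):
    p=cv2.undistortPoints(np.array(px,float).reshape(-1,1,2),K(c),np.array([c["k1"],0,0,0.]))[:,0]
    return np.c_[p,np.ones(len(p))]@rot(c).T
def onplane(c,px,z):
    d=ray(c,px); e=np.array(c["eye"]); return e+d*((z-e[2])/d[:,2:])
def proj(c,P):
    q=(np.atleast_2d(P)-np.array(c["eye"]))@rot(c); 
    return cv2.projectPoints(q,np.zeros(3),np.zeros(3),K(c),np.array([c["k1"],0,0,0.]))[0][:,0]
def save(n,im): cv2.imwrite("pics/"+n,im[...,::-1])
E
python3 - <<'E'
from h import *
for n in("top","side"):
    c,im=cam(n); print(n,{k:v for k,v in c.items() if k!="image"})
    save(n+"0.png",cv2.resize(im,(800,600),interpolation=cv2.INTER_CUBIC))
s=r.read_state();print(s["ee_pos"],s["eef_rot"],s["width"],s["time"])
E
```

```text
top {'vfov': 47.14626948947327, 'cx': 254.80461027570013, 'cy': 196.27727677085315, 'k1': 0.03347615524520878, 'eye': array([ 0.40682513, -0.01049729,  1.06099295]), 'attitude': array([ 0.71533216, -0.69608746,  0.03347041, -0.05139935])}
side {'vfov': 55.713994665662554, 'cx': 258.44558117483575, 'cy': 187.2132627911065, 'k1': -0.11356603515504214, 'eye': array([-0.09952886,  0.56747029,  0.74961107]), 'attitude': array([-0.37652448,  0.82409893, -0.38903992,  0.16654794])}
[ 0.18449378 -0.59679955  0.22184498] [ 9.88779446e-01  1.49381455e-01 -1.24203735e-04 -6.11196944e-04] 0.08684145702855314 0.1
```

View pics/top0.png

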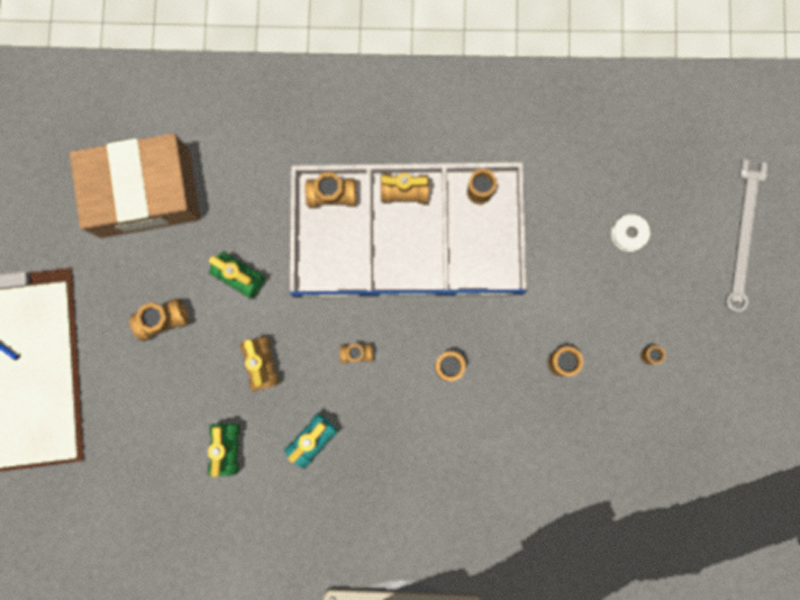

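View pics/side0.png

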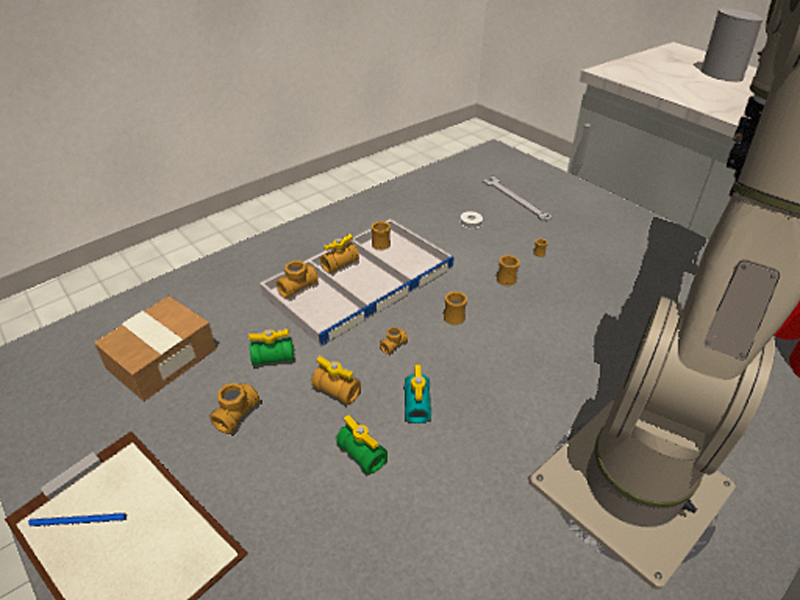

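The top view has +y to the left. The tray is at about (408,230), with the stock tee left, the valve in the middle and the socket right. One-inch tee (158,317), valve (260,362), sockets (451,366) and (567,361). The small tee is at (357,352) and the small socket at (654,354). I'll enlarge these areas next.

Run:
```python
from h import *
c,im=cam("top")
def crop(n,x0,y0,w,h,s):save(n,cv2.resize(im[y0:y0+h,x0:x0+w],None,fx=s,fy=s,interpolation=cv2.INTER_CUBIC))
crop("c1.png",75,180,110,80,7)   
crop("c2.png",180,95,160,100,5)
crop("c3.png",270,210,160,40,5)
```

```text
(no output)
```

View pics/c1.png

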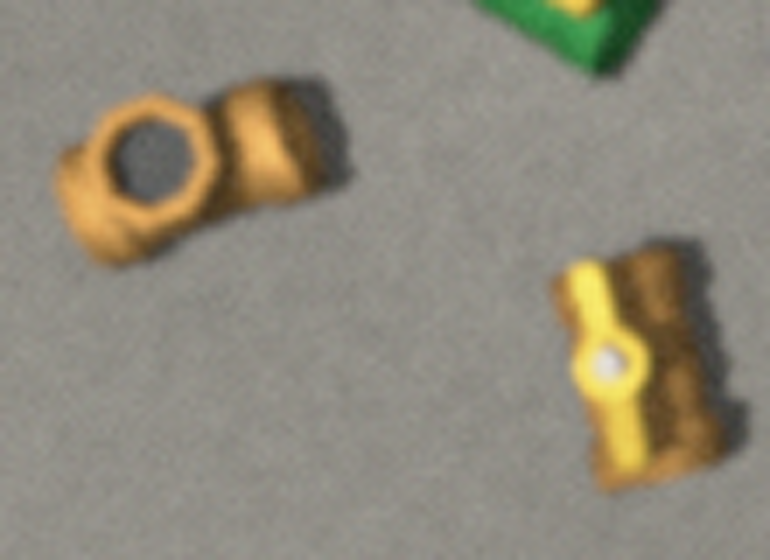

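View pics/c2.png

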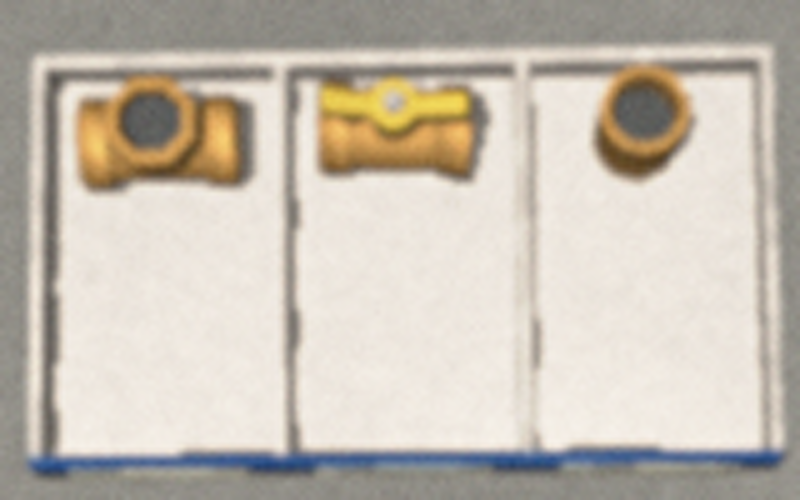

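View pics/c3.png

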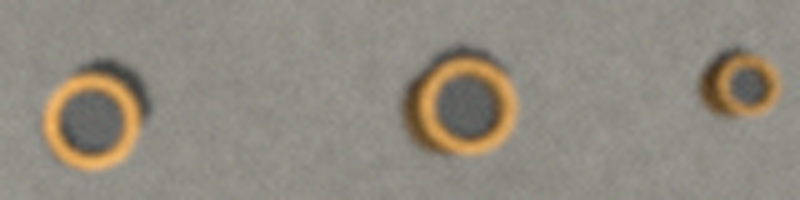

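Run:
```python
from h import *
np.set_printoptions(precision=4,suppress=True)
c,im=cam("top"); d,sm=cam("side")
def o(p,x0,y0,s): return (np.array(p,float)+.5)/s-.5+[x0,y0]
def W(p,a,z): return onplane(c,o(p,*a),z)
A=(75,180,7);B=(180,95,5);C=(270,210,5)
ang=lambda P:np.degrees(np.arctan2(*(P[1]-P[0])[1::-1]))
pts={}
pts['tee']=W([(155,161)],A,.059)[0]; pts['valve']=W([(610,364)],A,.068)[0]
pts['sa']=W([(92,121)],C,.05)[0];pts['sb']=W([(467,105)],C,.05)[0];pts['ss']=W([(748,85)],C,.032)[0]
pts['stee']=W([(154,122)],B,.065)[0];pts['sval']=W([(394,102)],B,.074)[0];pts['ssoc']=W([(645,111)],B,.056)[0]
pts['smalltee']=onplane(c,o([(354,352)],0,0,800/512),.038)[0]
T=W([(30,460),(780,455),(772,50),(35,57)],B,.03);print('tray',T,T.mean(0),ang(T[[1,0]]),ang(T[[2,3]]))
print('tee yaw',ang(W([(120,265),(305,205)],A,.01)),ang(W([(70,150),(255,80)],A,.03)))
H=W([(585,265),(630,470)],A,.066);print('valve yaw',ang(H),H.mean(0),ang(W([(690,250),(725,445)],A,.021)))
for k,p in pts.items(): print(k,p,proj(d,p)[0]*800/512)
ends=[]
for cx,cy,cen in[]:pass
tl=[(p) for p in proj(d,T)*800/512];print(tl)
save("s1.png",cv2.resize(sm[120:290,125:360],None,fx=3.4,fy=3.4,interpolation=cv2.INTER_CUBIC))
```

```text
tray [[ 0.5498  0.1824  0.03  ]
 [ 0.5611 -0.172   0.03  ]
 [ 0.7578 -0.1666  0.03  ]
 [ 0.747   0.1892  0.03  ]] [0.6539 0.0082 0.03  ] 91.83276353127671 91.73937405826604
tee yaw -70.26982052160214 -67.32395051314846
valve yaw -164.46421236808834 [0.4397 0.2257 0.066 ] -166.89116587919102
tee [0.5034 0.3799 0.059 ] [232.1829 391.3333]
valve [0.4406 0.2245 0.068 ] [334.8488 363.4171]
sa [ 0.4441 -0.0614  0.05  ] [456.001  297.3566]
sb [ 0.4562 -0.2315  0.05  ] [509.0634 260.29  ]
ss [ 0.4701 -0.3636  0.032 ] [541.3768 241.39  ]
stee [0.7055 0.1253 0.065 ] [296.714  265.6917]
sval [0.7147 0.0134 0.074 ] [339.0962 239.2744]
ssoc [ 0.7184 -0.1038  0.056 ] [381.309  225.9002]
smalltee [0.4607 0.0815 0.038 ] [393.3889 330.9132]
[array([319.3327, 332.971 ]), array([452.5798, 255.9095]), array([391.3117, 218.6641]), array([260.6278, 282.3651])]
```

View pics/s1.png

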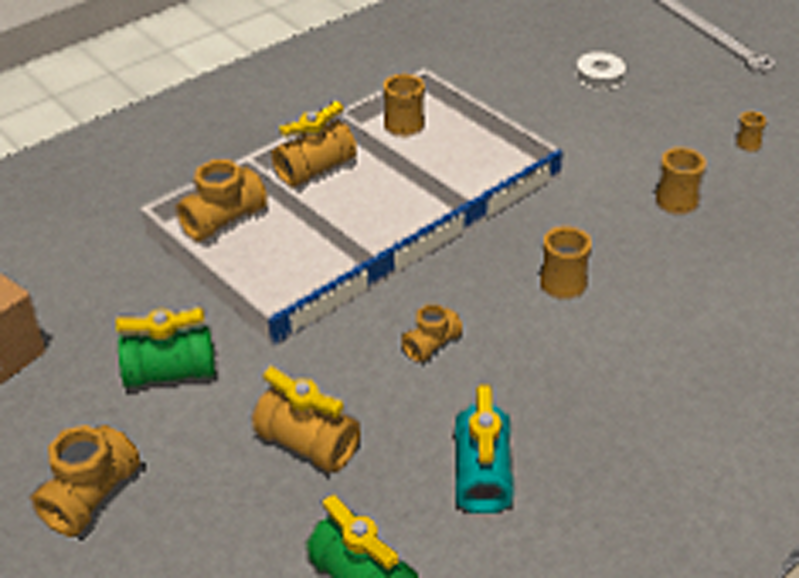

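The predictions from the top view agree with the side view. Side crop: tee ring (81,451), valve hub (303,390), sockets (567,243) and (684,158). That is about 2–3 mm of error, well within the gripper opening. Next: a helper that turns targets into tool shifts.

```bash
cat >> h.py <<'E'
def go(pos,yaw,base=None):
    "shift mm in tool axes + turn deg from the present (or base=(pos,yaw)) pose"
    s=r.read_state(); p=np.array(s["ee_pos"]);M=R.from_quat(s["eef_rot"]).as_matrix()
    y0=np.degrees(np.arctan2(M[1,0],M[0,0]))
    return np.round(M.T@(np.array(pos)-p)*1000,1), round((y0-yaw+180)%360-180,1)
TY=np.radians(1.85);TC=np.array([.654,.0085])
def tray(x,y): return TC+np.array([[np.cos(TY),-np.sin(TY)],[np.sin(TY),np.cos(TY)]])@[x,y]
E
python3 - <<'E'
from h import *
print(go([.4562,-.2315,.17],1.85),go([.4562,-.2315,.006],1.85))
for n,x,y in(("b",0,-.117),("a",-.058,-.117),("valve",-.025,0),("tee",-.025,.117)):print(n,tray(x,y))
d,_=cam("side");q=np.array([(97,343),(213,325),(143,370)])/1.5625
c,_=cam("top");q2=np.array([(95,232),(195,213),(82,222)])/1.5625
print("box bottom front, side cam",onplane(d,np.array([(147,398),(215,348)])/1.5625,0), "top", onplane(c,q2,0.08))
E
```

```text
(array([ 367.5, -268.9,   52.4]), np.float64(15.3)) (array([ 367.5, -268.8,  216.4]), np.float64(15.3))
b [ 0.65777711 -0.10843902]
a [ 0.59980734 -0.11031143]
valve [0.62901303 0.00769293]
tee [0.62523592 0.12463194]
box bottom front, side cam [[0.63536253 0.48551101 0.        ]
 [0.66846736 0.33796039 0.        ]] top [[0.62339119 0.46252048 0.08      ]
 [0.65556391 0.31807759 0.08      ]
 [0.63780104 0.48268588 0.08      ]]
```

```bash
python3 -m crank '[[[30,-22,0,1,1],[70,-51,0,3,1],[110,-80,0,5,1],[150,-110,0,7,1],[190,-139,0,9,1],[230,-168,0,11,1],[270,-198,10,13,1],[310,-227,25,15,1],[345,-252,40,15,1],[367,-269,52,15,1],[367,-269,52,15,1],[367,-269,52,15,1]]]' 25
python3 - <<'E'
from h import *
print(go([.4562,-.2315,.006],1.85))
E
```

```text
time: 1.55
ee_pos: [0.4557, -0.2316, 0.1704]
eef_rot: [1.0, 0.02, -0.0, 0.0]
ft_force: [-0.1, 0.3, 0.8]
width: 0.0872
grip_force: 0.0
(array([ 5.000e-01, -1.000e-01,  1.644e+02]), np.float64(0.4))
```

```bash
python3 -m crank '[[[0,0,35,0,1],[0,0,75,0,1],[0,0,115,0,1],[0,0,140,0,1],[0,0,155,0,1],[0,0,163,0,1],[0,0,163,0,1],[0,0,163,0,-1],[0,0,163,0,-1],[0,0,163,0,-1],[0,0,163,0,-1],[0,0,163,0,-1],[0,0,163,0,-1],[0,0,163,0,-1],[0,0,163,0,-1],[0,0,163,0,-1]]]' 25
```

```text
time: 3.15
ee_pos: [0.4558, -0.2318, 0.0076]
eef_rot: [1.0, 0.019, 0.0, 0.0]
ft_force: [-0.5, -0.1, 1.7]
width: 0.0414
grip_force: 25.0
```

```bash
python3 -m crank '[[[0,0,-15,0,-1],[0,0,-45,0,-1],[0,0,-85,0,-1],[0,0,-115,0,-1],[25,-14,-120,0,-1],[60,-33,-120,0,-1],[95,-53,-120,0,-1],[130,-72,-120,0,-1],[165,-92,-120,0,-1],[192,-107,-120,0,-1],[207,-115,-120,0,-1],[207,-115,-120,0,-1],[207,-115,-120,0,-1]]]'
python3 - <<'E'
from h import *
print(go([.6578,-.1084,.0145],1.85))
E
```

```text
time: 4.45
ee_pos: [0.6578, -0.109, 0.1268]
eef_rot: [1.0, 0.019, -0.001, -0.0]
ft_force: [-0.3, -0.8, -1.2]
width: 0.0419
grip_force: 25.0
(array([  0.2,  -0.6, 112.3]), np.float64(0.4))
```

```bash
python3 -m crank '[[[0,0,30,0,-1],[0,0,65,0,-1],[0,0,90,0,-1],[0,0,102,0,-1],[0,0,108,0,-1],[0,0,111,0,-1],[0,0,112.5,0,-1],[0,0,112.5,0,-1],[0,0,112.5,0,-1]]]'
```

```text
time: 5.35
ee_pos: [0.6588, -0.1091, 0.016]
eef_rot: [1.0, 0.019, 0.001, 0.0]
ft_force: [0.2, 0.5, -1.8]
width: 0.0415
grip_force: 25.0
```

```bash
python3 -m crank '[[[0,0,1,0,-1],[0,0,1.5,0,-1],[0,0,1.5,0,-1]]]'
```

```text
time: 5.65
ee_pos: [0.6584, -0.109, 0.0137]
eef_rot: [1.0, 0.019, 0.0, 0.0]
ft_force: [-0.1, -0.4, -1.9]
width: 0.0416
grip_force: 25.0
```

```bash
python3 -m crank '[[[0,0,1,0,-1],[0,0,1,0,-1],[0,0,1,0,0.38],[0,0,1,0,0.38],[0,0,1,0,0.38],[0,0,1,0,0.38],[0,0,-10,0,0.38],[0,0,-40,0,0.38],[0,0,-80,0,0.38],[0,0,-110,0,0.7],[0,0,-120,0,1],[0,0,-120,0,1]]]'
python3 - <<'E'
from h import *
print(go([.4441,-.0614,.13],1.85), go([.4441,-.0614,.0076],1.85))
E
```

```text
time: 6.85
ee_pos: [0.6593, -0.109, 0.1359]
eef_rot: [1.0, 0.019, 0.002, 0.0]
ft_force: [-0.1, -0.2, -0.7]
width: 0.0764
grip_force: 0.0
(array([-213.2,  -55.8,    5.1]), np.float64(0.3)) (array([-213.7,  -55.9,  127.5]), np.float64(0.3))
```

```bash
python3 -m crank '[[[-25,-6,0,0,1],[-65,-17,0,0,1],[-105,-27,0,0,1],[-145,-38,0,0,1],[-180,-47,0,0,1],[-204,-53,0,0,1],[-213,-56,10,0,1],[-214,-56,40,0,1],[-214,-56,80,0,1],[-214,-56,105,0,1],[-214,-56,118,0,1],[-214,-56,126,0,1],[-214,-56,126,0,1],[-214,-56,126,0,1]]]'
python3 - <<'E'
from h import *
print(r.read_state()["width"],go([.4441,-.0614,.0076],1.85))
E
```

```text
time: 8.25
ee_pos: [0.4429, -0.0612, 0.0083]
eef_rot: [1.0, 0.019, 0.001, 0.0]
ft_force: [0.1, 0.6, 0.3]
width: 0.0869
grip_force: 0.0
0.08691834847837146 (array([1.2, 0.2, 0.7]), np.float64(0.3))
```

```bash
python3 -m crank '[[[0,0,0,0,-1],[0,0,0,0,-1],[0,0,0,0,-1],[0,0,0,0,-1],[0,0,0,0,-1],[0,0,0,0,-1],[0,0,0,0,-1],[0,0,0,0,-1],[0,0,0,0,-1]]]'
python3 - <<'E'
from h import *
print(go([.5998,-.1103,.13],1.85))
E
```

```text
time: 9.15
ee_pos: [0.4423, -0.0611, 0.0076]
eef_rot: [1.0, 0.019, 0.0, 0.0]
ft_force: [0.4, 0.7, 1.0]
width: 0.0412
grip_force: 25.0
(array([ 155.5,   55.1, -122.4]), np.float64(0.3))
```

```bash
python3 -m crank '[[[0,0,-15,0,-1],[0,0,-45,0,-1],[0,0,-85,0,-1],[0,0,-115,0,-1],[20,7,-122,0,-1],[55,19,-122,0,-1],[95,34,-122,0,-1],[130,46,-122,0,-1],[148,53,-122,0,-1],[155,55,-122,0,-1],[155,55,-122,0,-1],[155,55,-122,0,-1]]]'
python3 - <<'E'
from h import *
print(go([.5998,-.1103,.0136],1.85))
E
```

```text
time: 10.35
ee_pos: [0.5983, -0.1097, 0.1293]
eef_rot: [1.0, 0.019, -0.0, -0.0]
ft_force: [0.3, -0.4, -2.0]
width: 0.0418
grip_force: 25.0
(array([  1.5,   0.7, 115.7]), np.float64(0.4))
```

```bash
python3 -m crank '[[[0,0,30,0,-1],[0,0,65,0,-1],[0,0,90,0,-1],[0,0,104,0,-1],[0,0,111,0,-1],[0,0,115,0,-1],[0,0,116,0,-1],[0,0,116,0,-1],[0,0,116,0,-1],[0,0,116,0,-1]]]'
```

```text
time: 11.35
ee_pos: [0.5997, -0.1103, 0.0142]
eef_rot: [1.0, 0.019, 0.0, 0.0]
ft_force: [-0.2, 0.2, -1.7]
width: 0.0411
grip_force: 25.0
```

```bash
python3 -m crank '[[[0,0,1,0,-1],[0,0,1,0,-1],[0,0,1,0,0.38],[0,0,1,0,0.38],[0,0,1,0,0.38],[0,0,1,0,0.38],[0,0,-10,0,0.38],[0,0,-40,0,0.38],[0,0,-80,0,0.38],[0,0,-110,0,0.7],[0,0,-140,0,1],[0,0,-140,0,1]]]'
python3 - <<'E'
from h import *
print(go([.440,.2245,.155],14.5))
c,im=cam("side");save("s2.png",cv2.resize(im[120:290,125:360],None,fx=3.4,fy=3.4,interpolation=cv2.INTER_CUBIC))
E
```

```text
time: 12.55
ee_pos: [0.6017, -0.1102, 0.1592]
eef_rot: [1.0, 0.019, 0.004, 0.001]
ft_force: [0.1, 0.8, 0.9]
width: 0.0762
grip_force: 0.0
(array([-148.9, -340.6,    2.4]), np.float64(-12.3))
```

View pics/s2.png

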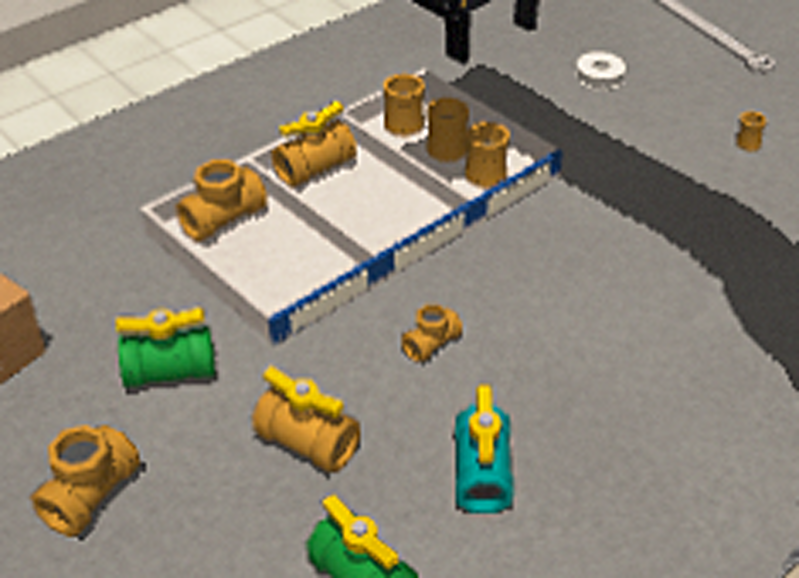

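Both sockets stand upright in the right-hand compartment, at (447,128) and (488,153), and the stock is undisturbed. Now the valve.

```bash
python3 -m crank '[[[-12,-27,0,-1,1],[-28,-65,0,-3,1],[-45,-105,0,-5,1],[-63,-145,0,-7,1],[-80,-185,0,-9,1],[-98,-225,0,-11,1],[-116,-265,0,-12,1],[-133,-305,0,-12,1],[-144,-330,0,-12,1],[-149,-341,0,-12,1],[-149,-341,0,-12,1],[-149,-341,0,-12,1]]]'
python3 - <<'E'
from h import *
print(go([.440,.2245,.006],14.5))
E
```

```text
time: 13.8
ee_pos: [0.438, 0.2234, 0.1531]
eef_rot: [0.992, 0.123, -0.0, 0.0]
ft_force: [0.1, -0.4, 0.5]
width: 0.0871
grip_force: 0.0
(array([  2.2,  -0.7, 147.1]), np.float64(-0.4))
```

```bash
python3 -m crank '[[[2,-1,30,0,1],[2,-1,70,0,1],[2,-1,105,0,1],[2,-1,128,0,1],[2,-1,141,0,1],[2,-1,147,0,1],[2,-1,147,0,1],[2,-1,147,0,-1],[2,-1,147,0,-1],[2,-1,147,0,-1],[2,-1,147,0,-1],[2,-1,147,0,-1],[2,-1,147,0,-1],[2,-1,147,0,-1],[2,-1,147,0,-1],[2,-1,147,0,-1]]]' 40
python3 - <<'E'
from h import *
print(go([.629,.0077,.15],91.85))
E
```

```text
time: 15.4
ee_pos: [0.4392, 0.226, 0.0066]
eef_rot: [0.992, 0.123, -0.0, 0.0]
ft_force: [-0.9, -2.6, 3.6]
width: 0.0408
grip_force: 39.7
(array([ 130.6,  258.2, -143.3]), np.float64(-77.7))
```

```bash
python3 -m crank '[[[0,0,-12,0,-1],[0,0,-40,0,-1],[0,0,-80,0,-1],[0,0,-120,0,-1],[5,10,-140,-3,-1],[17,33,-143,-9,-1],[30,60,-143,-16,-1],[45,90,-143,-23,-1],[60,119,-143,-30,-1],[75,148,-143,-37,-1],[90,178,-143,-44,-1],[105,207,-143,-51,-1],[118,233,-143,-58,-1],[127,251,-143,-65,-1],[131,258,-143,-71,-1],[131,258,-143,-76,-1],[131,258,-143,-78,-1],[131,258,-143,-78,-1],[131,258,-143,-78,-1]]]'
python3 - <<'E'
from h import *
print(go([.629,.0077,.0128],91.85),r.read_state()["torque"])
E
```

```text
time: 17.3
ee_pos: [0.6291, 0.0085, 0.1496]
eef_rot: [0.694, 0.72, 0.0, -0.0]
ft_force: [0.1, -0.4, -4.2]
width: 0.0409
grip_force: 39.6
(array([ -0.8,  -0. , 136.8]), np.float64(0.3)) [ 0.04105084 -0.08700456 -0.0474438 ]
```

```bash
python3 -m crank '[[[0,0,30,0,-1],[0,0,65,0,-1],[0,0,95,0,-1],[0,0,115,0,-1],[0,0,127,0,-1],[0,0,133,0,-1],[0,0,136,0,-1],[0,0,136,0,-1],[0,0,136,0,-1],[0,0,136,0,-1]]]'
```

```text
time: 18.3
ee_pos: [0.6299, 0.0083, 0.0144]
eef_rot: [0.694, 0.72, 0.0, 0.001]
ft_force: [-0.3, 0.1, -3.3]
width: 0.0407
grip_force: 39.6
```

```bash
python3 -m crank '[[[0,0,1,0,-1],[0,0,1.5,0,-1],[0,0,1.5,0,-1],[0,0,1.5,0,0.38],[0,0,1.5,0,0.38],[0,0,1.5,0,0.38],[0,0,1.5,0,0.38],[0,0,-10,0,0.38],[0,0,-40,0,0.38],[0,0,-80,0,0.38],[0,0,-115,0,0.7],[0,0,-145,0,1],[0,0,-145,0,1]]]'
python3 - <<'E'
from h import *
print(go([.502,.380,.155],111))
E
```

```text
time: 19.6
ee_pos: [0.6316, 0.0091, 0.1642]
eef_rot: [0.693, 0.72, 0.003, 0.003]
ft_force: [0.1, 0.2, 0.4]
width: 0.0765
grip_force: 0.0
(array([ 375.6, -115.4,    8.3]), np.float64(-18.8))
```

```bash
python3 -m crank '[[[30,-9,0,-2,1],[70,-21,0,-4,1],[110,-34,0,-6,1],[150,-46,0,-8,1],[190,-58,0,-10,1],[230,-70,0,-12,1],[270,-83,0,-14,1],[310,-95,0,-16,1],[345,-106,0,-18,1],[367,-113,5,-19,1],[376,-115,8,-19,1],[376,-115,8,-19,1],[376,-115,8,-19,1]]]' 30
python3 - <<'E'
from h import *
print(go([.502,.380,.006],111))
E
```

```text
time: 20.9
ee_pos: [0.5008, 0.3782, 0.1502]
eef_rot: [0.566, 0.825, -0.001, 0.0]
ft_force: [0.4, -0.2, 0.2]
width: 0.0873
grip_force: 0.0
(array([  1.4,   1.8, 144.2]), np.float64(0.1))
```

```bash
python3 -m crank '[[[1,2,30,0,1],[1,2,70,0,1],[1,2,105,0,1],[1,2,126,0,1],[1,2,138,0,1],[1,2,144,0,1],[1,2,144,0,1],[1,2,144,0,-1],[1,2,144,0,-1],[1,2,144,0,-1],[1,2,144,0,-1],[1,2,144,0,-1],[1,2,144,0,-1],[1,2,144,0,-1],[1,2,144,0,-1],[1,2,144,0,-1]]]' 35
python3 - <<'E'
from h import *
print(go([.625,.1246,.15],91.85))
E
```

```text
time: 22.5
ee_pos: [0.5018, 0.3814, 0.0066]
eef_rot: [0.565, 0.825, 0.0, 0.0]
ft_force: [1.4, 0.4, 0.2]
width: 0.0416
grip_force: 34.9
(array([-283.9,   22.2, -143.4]), np.float64(19.3))
```

```bash
python3 -m crank '[[[0,0,-12,0,-1],[0,0,-40,0,-1],[0,0,-80,0,-1],[0,0,-120,0,-1],[-10,1,-140,1,-1],[-35,3,-143,3,-1],[-70,5,-143,5,-1],[-105,8,-143,8,-1],[-140,11,-143,11,-1],[-175,14,-143,14,-1],[-210,16,-143,16,-1],[-245,19,-143,18,-1],[-270,21,-143,19,-1],[-284,22,-143,19,-1],[-284,22,-143,19,-1],[-284,22,-143,19,-1]]]'
python3 - <<'E'
from h import *
print(go([.625,.1246,.0128],91.85))
c,im=cam("side");save("s3.png",cv2.resize(im[100:290,125:360],None,fx=3.1,fy=3.1,interpolation=cv2.INTER_CUBIC))
E
```

```text
time: 24.1
ee_pos: [0.6239, 0.1264, 0.1496]
eef_rot: [0.693, 0.721, 0.0, -0.001]
ft_force: [-0.3, 0.2, -2.9]
width: 0.0416
grip_force: 34.9
(array([ -2. ,   1.1, 136.8]), np.float64(0.5))
```

View pics/s3.png

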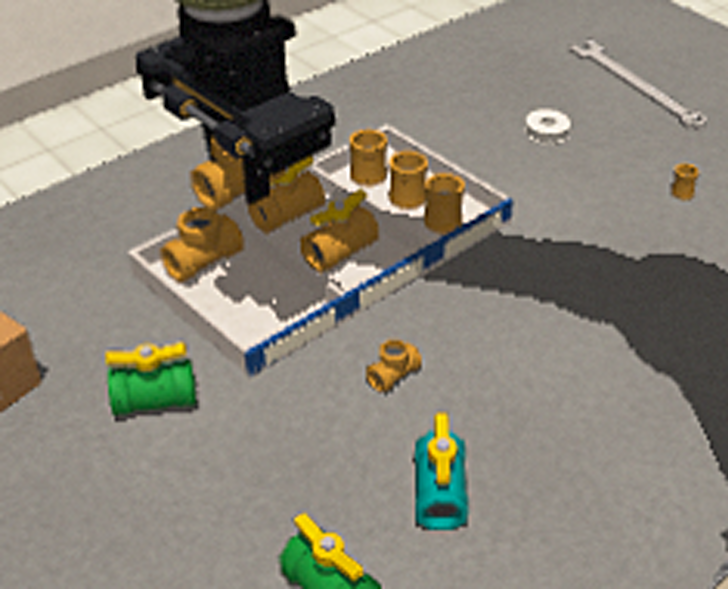

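The tee is held level over its compartment. The valve stands at (340,240) and the sockets are fine.

```bash
python3 -m crank '[[[-2,0,30,0,-1],[-2,0,65,0,-1],[-2,0,95,0,-1],[-2,0,115,0,-1],[-2,0,127,0,-1],[-2,0,133,0,-1],[-2,0,136,0,-1],[-2,0,136,0,-1],[-2,0,136,0,-1],[-2,0,136,0,-1]]]'
```

```text
time: 25.15
ee_pos: [0.6254, 0.1225, 0.0144]
eef_rot: [0.694, 0.72, 0.001, 0.0]
ft_force: [0.3, -0.4, -1.7]
width: 0.0416
grip_force: 34.9
```

```bash
python3 -m crank '[[[0,0,1,0,-1],[0,0,1.5,0,-1],[0,0,1.5,0,-1],[0,0,1.5,0,0.3],[0,0,1.5,0,0.3],[0,0,1.5,0,0.3],[0,0,1.5,0,0.3],[0,0,-10,0,0.3],[0,0,-40,0,0.3],[0,0,-80,0,0.3],[0,0,-120,0,0.3],[0,0,-160,0,1],[0,30,-180,0,1],[0,80,-180,0,1],[0,120,-180,0,1],[0,140,-180,0,1],[0,150,-180,0,1],[0,150,-180,0,1],[0,150,-180,0,1]]]'
python3 - <<'E'
from h import *
c,im=cam("side");save("s4.png",cv2.resize(im[100:290,125:360],None,fx=3.1,fy=3.1,interpolation=cv2.INTER_CUBIC))
E
```

```text
time: 27.05
ee_pos: [0.7743, 0.1285, 0.194]
eef_rot: [0.693, 0.721, 0.0, -0.0]
ft_force: [0.3, 1.1, 1.0]
width: 0.0871
grip_force: 0.0
```

View pics/s4.png

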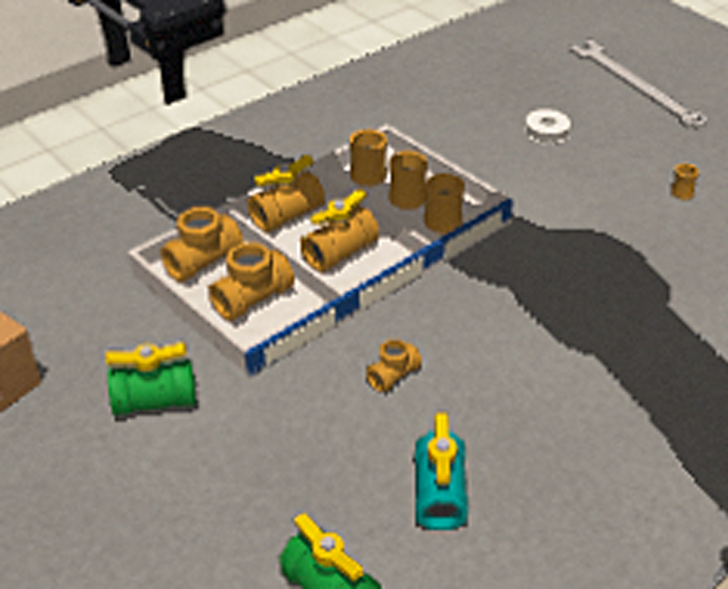

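All four stand upright beside their mates: tee (250,280), valve (340,238), sockets (407,180) and (445,203). The arm is clear, so I'm handing in.

```bash
python3 -c "
from bench import r
print(r.close_job())"
```

```text
the job is handed in; nothing more can be done
None
```

The job is handed in at about 27 s of robot time: the last picture shows the valve, tee and both sockets upright beside their stock mates, with the stock and half-inch fittings where they were; the hand-in returned no verdict.

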